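# Fold up the repair tray

### The job

Fold up the white tray blank on the forming board so that the repaired tumbler can be packed: raise the left and right walls upright first, and only then the front wall nearest the robot, whose ears lap round the outside of the side walls. Leave all three standing upright and square to the base, and do not push the tape roll or the wooden block beside it out of place.

Things in the scene. Friction and masses are not known exactly. Their poses are not given: they have to be found in the camera images.
- board: forming board fixed to the bench: plywood block 22 mm high, 140 mm along y, with the white tray blank pinned on it. Origin at bench height under the centre of the tray's base; x runs from the front wall to the rear wall, y to the left wall, z up. Tray base 120 mm (x) by 150 mm (y), 4 mm thick, top 26 mm above the bench. At the rear the block runs on to x = 118 mm
- rear_wall_top (a point): middle of the top edge of the tray's rear wall, 150 mm wide, 99 mm above the bench, 60 mm behind the base's centre; it already stands, fixed, against a steel angle bracket
- left_wall (a joint): crease of the left (+y of board) wall, a white panel 4 mm thick, 114 mm wide, 75 mm from crease to free edge. 0 = level, pointing outward; 1.57 = upright; up to 1.9, leaning inward. Stiff: stays where it is left. Starts at 0.35 to 0.6, room for a finger under its free edge
- right_wall (a joint): crease of the right (-y of board) wall, a white panel 4 mm thick, 114 mm wide, 75 mm from crease to free edge. 0 = level, pointing outward; 1.57 = upright; up to 1.9, leaning inward. Stiff: stays where it is left. Starts at 0.35 to 0.6, room for a finger under its free edge
- front_wall (a joint): crease of the front (-x of board, nearest the robot) wall, a white panel 4 mm thick, 166 mm wide, 75 mm from crease to free edge; at each end an ear (28 mm deep, 47 mm long, off its inner face) that ends up outside the side wall. 0 = level, pointing outward; 1.57 = upright; up to 1.9, leaning inward. Stiff: stays where it is left. Starts at 0.35 to 0.6, room for a finger under its free edge
- left_wall_hinge (a point): middle of the left wall's crease line, 24 mm above the bench; its axes turn with the wall and match the board's when the wall is level
- left_wall_edge (a point): middle of the left wall's free edge (mid-thickness), 75 mm from the crease
- right_wall_hinge (a point): middle of the right wall's crease line, 24 mm above the bench; its axes turn with the wall and match the board's when the wall is level
- right_wall_edge (a point): middle of the right wall's free edge (mid-thickness), 75 mm from the crease
- front_wall_hinge (a point): middle of the front wall's crease line, 24 mm above the bench; its axes turn with the wall and match the board's when the wall is level
- front_wall_edge (a point): middle of the front wall's free edge (mid-thickness), 75 mm from the crease
- tape_roll: yellow ring-shaped roll, 90 mm across, 25 mm high, flat near the tray's front left corner; origin at its underside centre. A bystander
- wood_block: plain wooden block 75 x 45 x 30 mm, near the tray's front right corner; origin at its underside centre. A bystander

How it is judged:
On the way:
1. the left and right walls stand upright (within about 12 degrees) while the front wall is still down (less than about 57 degrees up) (value of joint left_wall between 1.36 and 1.78 rad and value of joint right_wall between 1.36 and 1.78 rad and value of joint front_wall below 1 rad), for 0.2 s.
At the end, for the whole second after the job is handed in: the left, right and front walls all stand upright, each at 1.36 to 1.78 rad (within about 12 degrees of upright), and are still (value of joint left_wall between 1.36 and 1.78 rad and value of joint right_wall between 1.36 and 1.78 rad and value of joint front_wall between 1.36 and 1.78 rad and velocity of joint left_wall between -0.1 and 0.1 rad/s and velocity of joint right_wall between -0.1 and 0.1 rad/s and velocity of joint front_wall between -0.1 and 0.1 rad/s); the robot touches nothing.
It fails at once if the tape roll or the wooden block was shifted by more than 30 mm (distance of any of tape_roll, wood_block from where it was at the start of the episode above 0.03 m).
It also fails if it takes over 51 s, if anything falls off the work surface, if the arm or the gripper's body presses on something with over 40 N, if the wrist force passes 120 N, or if a joint passes its speed limit or range.

### The arm

A 6-joint arm with a two-finger parallel gripper is mounted at the origin on the work surface. World frame = base frame: x ahead of the robot, y to its left, z up, the work surface at z = 0. Lengths are in m, angles in rad, forces in N, time in s.
With the tool pointing down it reaches from about 0.35 to 0.775 m from the base axis. Payload 5.5 kg.
Tool frame: the origin (TCP) lies midway between the tips of the shut fingers; the grasp point (between the pads) lies 19 mm behind it; y points along the fingers, x is the direction in which the jaws open and shut, and the axes are right-handed (so a half turn about y gives the same grasp; the last joint's range is limited). The gripper opens to 85 mm and grips with 20 to 120 N. Pads are 22 mm wide; open, the fingers measure 114 mm over their backs; the gripper's body (76 mm by 85 mm) begins 54 mm behind the grasp point. The pads swing forward as they close: fully open they stand 13 mm farther back than shut.
Start: joints at [-1.477, 0.313, 0.046, 1.304, 0, 1.431], TCP at [0.133, -0.559, 0.231] pointing down, gripper open.
Joint ranges: [-2.76, 2.76], [-0.86, 1.69], [-1.03, 1.26], [-2.2, 2.34], [-1.47, 1.5], [-3.14, 3.14]. Speed limits (rad/s): [2.57, 2.57, 3.14, 3.14, 3.14, 3.14].

### API

Orientations are given as a unit quaternion [x, y, z, w].
In Python, from plant import * gives the robot as it stands.
- The arm moves only by the tool play_rows, never from a script. Its argument "series" is a list of rows, each an object of numbers: "claw": the finger opening in m, from 0 to 0.0854; "x", "y", "z": the shift along the tool's x, y, z in m; "spin": the turn about the tool's y in degrees. In form: [{"claw": .., "x": .., "y": .., "z": .., "spin": ..}, ...]. A call has 1 to 8 rows; each row shifts and turns the commanded pose from where the row before left it, along the tool's axes as they then stand; what a row does not reach is not made up. A row lasts 1/12 s, in which the tool goes at most 41.7 mm and 7.16 degrees, less where a joint would pass 70% of its speed; a pose out of reach is approached as far as the arm can. A call with a gripper value outside its range is refused whole. The fingers move at their own pace and stop on an object; "grip_force" is the grip in N (left out, the last holds). Time passes only in rows, so rows that do not move let the fingers close. It gives the time, the measured TCP pose, the force and the opening at its end, in the units of the state.
- sense(): the state, without advancing time (a new reading comes with each control period).
- snapshot(name): name is "scene" or "top"; returns the picture (400x640x3 uint8, blue, green, red); there is no depth.
- camera_params(name): a dict with "fx", "fy", "cx", "cy" (pixels), "extrinsics" (4x4, takes a point from camera to world coordinates). Camera axes: x right, y down, z forward; pixel columns grow to the right and rows downward; lengths in m; the calibration is good to about 2 mm. A picture is of the moment at which its call begins. camera_params takes no time and is no camera call.
- close_job(): hands the job in, once; it reports no verdict.
Trained networks look in the newest picture that a camera, given by its name, has taken for a name from the list of things; names that differ only in an ending like _2 or _b are one class to them, and where a whole thing is asked for, a point or a joint stands for the part that bears it (a point fixed in the world has none). Each returns a list of dicts, best first, with "conf" (0 to 1); they miss things now and then, are a little off and sometimes report something else, mostly with a low value. They report only what shows in the picture. A call takes as long as a camera call.
- cut_out(camera, thing): "pixels" (400x640 bool, what is visible of it).
- spot_point(camera, thing): "xyz" ([x, y, z] in m, in world coordinates, good to about 4 mm: a listed point, or the origin of a listed thing).
The state is a dict: "time": time; "joints": joint angles; "qd": joint speeds; "tau": joint torques, N m; "eef_pos": TCP position; "ee_rot": TCP orientation; "ft_force": force on the tool from outside, world axes, zero at the start; "ft_torque": the same for the moment, N m; "gripper_width": finger opening in m.
Only numpy, scipy, OpenCV 4.12 (cv2) and the standard library are available. Lean on these libraries where they do the work, as an engineer would, in place of code of your own. Each camera call takes 0.05 s, during which the arm holds its last target. There are 200 camera calls.

## Working session

There is one attempt and no reset: what is moved stays moved. The work goes in short steps, Python scripts to look and compute and a tool call to move; the robot and the scene stay as the last step left them, time stands still between calls to the robot, and variables do not carry over. Pictures are saved under pics/ and viewed, about 8 in all and at most 12, crops included, and the job is handed in when it is done.

Besides the shell and the picture viewer there is one more tool, called by a JSON object that holds its "name" and its "arguments". play_rows: Moves the arm, as the interface text tells. Its arguments: {"type":"object","properties":{"series":{"type":"array"},"grip_force":{"type":"number"}},"required":["series"]}

```bash
mkdir -p pics; ls
cat > h.py <<'E'
from plant import *
import numpy as np, cv2
from scipy.spatial.transform import Rotation as R
np.set_printoptions(precision=4,suppress=True)
E
python3 - <<'E'
from h import *
s=sense(); print(s['time'],s['eef_pos'],s['ee_rot'],R.from_quat(s['ee_rot']).as_matrix(),s['gripper_width'])
a=snapshot('scene');b=snapshot('top')
cv2.imwrite('pics/a.png',np.vstack([cv2.resize(a,(480,300)),cv2.resize(b,(480,300))]))
for n in ['board','rear_wall_top','left_wall_hinge','left_wall_edge','right_wall_hinge','right_wall_edge','front_wall_hinge','front_wall_edge','tape_roll','wood_block']:
  for c in ['scene','top']:
    r=spot_point(c,n); print(n,c,[(np.array(q['xyz']).round(4).tolist(),round(q['conf'],2)) for q in r[:2]])
print(sense()['time'])
E
```

```text
pics
0.0 [ 0.1332 -0.5588  0.2304] [-0.5544  0.4387 -0.4378  0.5554] [[ 0.2317 -0.0002  0.9728]
 [-0.9728  0.0018  0.2317]
 [-0.0018 -1.      0.0002]] 0.08544915191556579
board scene [([0.5745, -0.1169, -0.0012], 0.59)]
board top [([0.5787, -0.1172, -0.0008], 0.56)]
rear_wall_top scene [([0.6386, -0.121, 0.0989], 0.84)]
rear_wall_top top [([0.6382, -0.1251, 0.0989], 0.57)]
left_wall_hinge scene [([0.5856, -0.0468, 0.0206], 0.62)]
left_wall_hinge top [([0.5829, -0.0467, 0.0259], 0.73)]
left_wall_edge scene [([0.589, 0.0212, 0.0576], 0.82)]
left_wall_edge top [([0.5936, 0.0185, 0.0646], 0.82)]
right_wall_hinge scene [([0.5786, -0.1943, 0.0272], 0.73), ([0.5207, -0.1112, 0.0217], 0.2)]
right_wall_hinge top [([0.5762, -0.1947, 0.0144], 0.64), ([0.6392, -0.1241, 0.0993], 0.24)]
right_wall_edge scene [([0.5703, -0.2559, 0.0652], 0.57)]
right_wall_edge top [([0.5716, -0.2591, 0.0674], 0.71)]
front_wall_hinge scene [([0.5182, -0.1126, 0.0227], 0.92)]
front_wall_hinge top [([0.5252, -0.1155, 0.0261], 0.95)]
front_wall_edge scene [([0.4598, -0.1117, 0.062], 0.82)]
front_wall_edge top [([0.4588, -0.1155, 0.0641], 0.6), ([0.6385, -0.1254, 0.0975], 0.52)]
tape_roll scene [([0.4599, 0.0778, -0.0019], 0.95)]
tape_roll top [([0.4571, 0.0735, -0.0017], 0.78)]
wood_block scene [([0.4458, -0.2691, -0.0015], 0.73)]
wood_block top [([0.4431, -0.2669, 0.0008], 0.89)]
1.1
```

View pics/a.png

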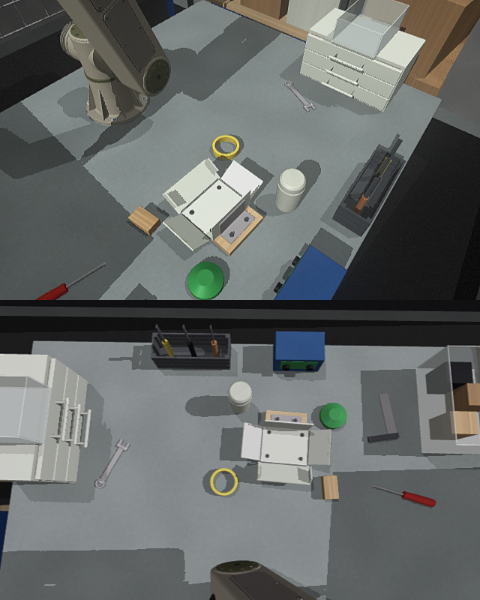

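The images show the walls about 30° up, tape roll front-left at (224,481) in the lower panel and the block front-right at (331,487). The board is at about (0.579, -0.119) with yaw about -3.4°. I'll start with the right wall. The fingers stay shut and push inward along the edge's arc.

{"name": "play_rows", "arguments": {"series": [{"claw": 0,"x": 0,"y": 0,"z": 0,"spin": 5.5},{"claw": 0,"x": 0,"y": 0,"z": 0,"spin": 5.5},{"claw": 0,"x": 0,"y": 0,"z": 0,"spin": 5.6},{"claw": 0,"x": -0.017,"y": 0,"z": 0.025,"spin": 0},{"claw": 0,"x": -0.017,"y": 0,"z": 0.025,"spin": 0},{"claw": 0,"x": -0.017,"y": 0,"z": 0.025,"spin": 0},{"claw": 0,"x": -0.017,"y": 0,"z": 0.025,"spin": 0},{"claw": 0,"x": -0.017,"y": 0,"z": 0.025,"spin": 0}], "grip_force": 20}}

```text
time: 1.77
eef_pos: [0.2637, -0.4808, 0.2314]
ee_rot: [0.486, -0.514, 0.514, -0.486]
ft_force: [0.7, -0.3, -0.5]
gripper_width: -0.0002
```

{"name": "play_rows", "arguments": {"series": [{"claw": 0,"x": -0.024,"y": 0,"z": 0.034,"spin": 0},{"claw": 0,"x": -0.024,"y": 0,"z": 0.034,"spin": 0},{"claw": 0,"x": -0.024,"y": 0,"z": 0.034,"spin": 0},{"claw": 0,"x": -0.024,"y": 0,"z": 0.034,"spin": 0},{"claw": 0,"x": -0.024,"y": 0,"z": 0.034,"spin": 0},{"claw": 0,"x": -0.024,"y": 0,"z": 0.034,"spin": 0},{"claw": 0,"x": -0.024,"y": 0,"z": 0.034,"spin": 0},{"claw": 0,"x": -0.024,"y": 0,"z": 0.034,"spin": 0}]}}

```text
time: 2.43
eef_pos: [0.5467, -0.3036, 0.2315]
ee_rot: [0.486, -0.514, 0.514, -0.486]
ft_force: [0.2, -0.4, 0.1]
gripper_width: 0.0001
```

{"name": "play_rows", "arguments": {"series": [{"claw": 0,"x": 0,"y": 0.02,"z": 0,"spin": 0},{"claw": 0,"x": 0,"y": 0.03,"z": 0,"spin": 0},{"claw": 0,"x": 0,"y": 0.03,"z": 0,"spin": 0},{"claw": 0,"x": 0,"y": 0.02,"z": 0,"spin": 0},{"claw": 0,"x": 0,"y": 0,"z": 0,"spin": 0}]}}

```text
time: 2.85
eef_pos: [0.5425, -0.3028, 0.1261]
ee_rot: [-0.487, 0.517, -0.511, 0.485]
ft_force: [-0.3, 0.6, -0.7]
gripper_width: -0.0001
```

{"name": "play_rows", "arguments": {"series": [{"claw": 0,"x": 0,"y": 0.03,"z": 0.008,"spin": 0},{"claw": 0,"x": 0,"y": 0.03,"z": 0,"spin": 0},{"claw": 0,"x": 0,"y": 0.025,"z": 0,"spin": 0},{"claw": 0,"x": 0,"y": 0,"z": 0,"spin": 0},{"claw": 0,"x": 0,"y": 0,"z": 0,"spin": 0}]}}

```text
time: 3.27
eef_pos: [0.5525, -0.3052, 0.0464]
ee_rot: [-0.486, 0.515, -0.513, 0.486]
ft_force: [0.5, 0.1, -0.1]
gripper_width: 0.0003
```

Run:
```python
from h import *
s=sense(); print(s['time'],s['eef_pos'])
a=snapshot('scene');b=snapshot('top')
cv2.imwrite('pics/b.png',np.vstack([cv2.resize(a[180:340,180:380],(500,400)),cv2.resize(b[120:280,280:480],(250,200))[:, :].repeat(1,0) if 0 else cv2.resize(b[130:210,300:500],(500,200))]))
```

```text
3.2667 [ 0.5525 -0.3052  0.0464]
```

View pics/b.png

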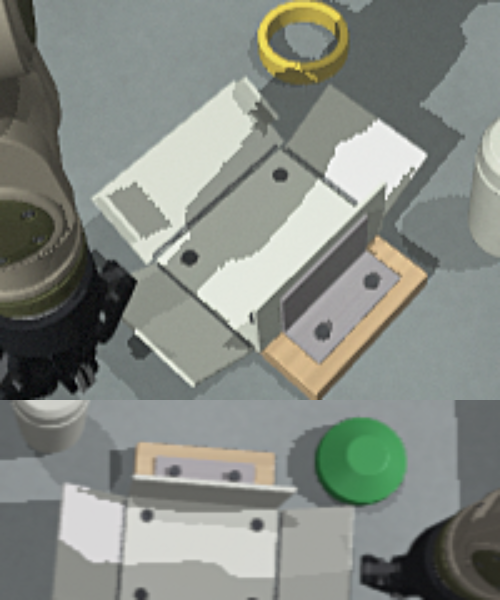

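The fingers are just outside the right wall's edge, at about (130,345) in the upper panel, and clear of the block. Next I move in to contact.

{"name": "play_rows", "arguments": {"series": [{"claw": 0,"x": -0.01,"y": 0.006,"z": 0,"spin": 0},{"claw": 0,"x": -0.01,"y": 0,"z": 0,"spin": 0},{"claw": 0,"x": -0.008,"y": 0,"z": 0,"spin": 0},{"claw": 0,"x": -0.004,"y": -0.004,"z": 0,"spin": 0},{"claw": 0,"x": -0.005,"y": -0.006,"z": 0,"spin": 0},{"claw": 0,"x": -0.005,"y": -0.006,"z": 0,"spin": 0},{"claw": 0,"x": -0.006,"y": -0.005,"z": 0,"spin": 0},{"claw": 0,"x": -0.006,"y": -0.005,"z": 0,"spin": 0}]}}

```text
time: 4.03
eef_pos: [0.5564, -0.2518, 0.0676]
ee_rot: [0.486, -0.513, 0.515, -0.485]
ft_force: [-1.6, -0.9, 0.6]
gripper_width: 0.0
```

Run:
```python
from h import *
s=sense(); print(s['time'],s['eef_pos'],s['ft_force'])
for c in ['scene','top']:
  snapshot(c)
  for n in ['right_wall_hinge','right_wall_edge']:
    r=spot_point(c,n); print(n,c,[(np.array(q['xyz']).round(4).tolist(),round(q['conf'],2)) for q in r[:1]])
```

```text
4.0333 [ 0.5564 -0.2518  0.0676] [-1.638  -0.9323  0.5505]
right_wall_hinge scene [([0.5757, -0.1951, 0.0245], 0.74)]
right_wall_edge scene [([0.5736, -0.2379, 0.083], 0.58)]
right_wall_hinge top [([0.578, -0.1966, 0.0189], 0.67)]
right_wall_edge top []
```

{"name": "play_rows", "arguments": {"series": [{"claw": 0,"x": -0.007,"y": -0.004,"z": 0,"spin": 0},{"claw": 0,"x": -0.007,"y": -0.003,"z": 0,"spin": 0},{"claw": 0,"x": -0.007,"y": -0.002,"z": 0,"spin": 0},{"claw": 0,"x": -0.007,"y": -0.001,"z": 0,"spin": 0},{"claw": 0,"x": -0.007,"y": 0,"z": 0,"spin": 0},{"claw": 0,"x": -0.005,"y": 0,"z": 0,"spin": 0},{"claw": 0,"x": 0,"y": 0,"z": 0,"spin": 0}]}}

```text
time: 4.92
eef_pos: [0.5582, -0.2099, 0.0761]
ee_rot: [-0.486, 0.514, -0.513, 0.486]
ft_force: [-0.5, 0.0, 0.2]
gripper_width: -0.0002
```

Run:
```python
from h import *
s=sense(); print(s['time'],s['eef_pos'],s['ft_force'])
for c in ['scene','top']:
  a=snapshot(c)
  for n in ['right_wall_hinge','right_wall_edge']:
    r=spot_point(c,n); print(n,c,[(np.array(q['xyz']).round(4).tolist(),round(q['conf'],2)) for q in r[:1]])
```

```text
4.9167 [ 0.5582 -0.2099  0.0761] [-0.5359  0.0011  0.2479]
right_wall_hinge scene [([0.5737, -0.1935, 0.0253], 0.8)]
right_wall_edge scene [([0.5738, -0.196, 0.0961], 0.8)]
right_wall_hinge top [([0.5761, -0.1924, 0.0177], 0.78)]
right_wall_edge top [([0.5729, -0.1968, 0.0987], 0.5)]
```

{"name": "play_rows", "arguments": {"series": [{"claw": 0,"x": 0.015,"y": 0,"z": 0,"spin": 0},{"claw": 0,"x": 0.015,"y": 0,"z": 0,"spin": 0},{"claw": 0,"x": 0.01,"y": -0.02,"z": 0,"spin": 0},{"claw": 0,"x": 0,"y": -0.04,"z": 0,"spin": 0},{"claw": 0,"x": 0,"y": -0.04,"z": 0,"spin": 0},{"claw": 0,"x": 0,"y": -0.03,"z": 0,"spin": 0},{"claw": 0,"x": -0.02,"y": 0,"z": 0,"spin": 0},{"claw": 0,"x": -0.035,"y": 0,"z": 0,"spin": 0}]}}

```text
time: 5.88
eef_pos: [0.5609, -0.2018, 0.2092]
ee_rot: [0.484, -0.513, 0.518, -0.485]
ft_force: [2.2, -0.4, -0.4]
gripper_width: 0.0001
```

{"name": "play_rows", "arguments": {"series": [{"claw": 0,"x": -0.035,"y": 0,"z": 0,"spin": 0},{"claw": 0,"x": -0.035,"y": 0,"z": 0,"spin": 0},{"claw": 0,"x": -0.035,"y": 0,"z": 0,"spin": 0},{"claw": 0,"x": -0.035,"y": 0,"z": 0,"spin": 0},{"claw": 0,"x": -0.035,"y": 0,"z": 0,"spin": 0},{"claw": 0,"x": -0.035,"y": 0,"z": 0,"spin": 0},{"claw": 0,"x": -0.035,"y": 0,"z": 0,"spin": 0},{"claw": 0,"x": 0,"y": 0,"z": 0,"spin": 0}]}}

```text
time: 6.55
eef_pos: [0.5733, 0.052, 0.2065]
ee_rot: [-0.487, 0.512, -0.511, 0.489]
ft_force: [-0.4, -0.6, 0.2]
gripper_width: -0.0001
```

{"name": "play_rows", "arguments": {"series": [{"claw": 0,"x": -0.015,"y": 0.03,"z": 0,"spin": 0},{"claw": 0,"x": 0,"y": 0.035,"z": 0,"spin": 0},{"claw": 0,"x": 0,"y": 0.035,"z": 0,"spin": 0},{"claw": 0,"x": 0,"y": 0.035,"z": 0,"spin": 0},{"claw": 0,"x": 0,"y": 0.02,"z": 0,"spin": 0},{"claw": 0,"x": 0,"y": 0.01,"z": 0,"spin": 0},{"claw": 0,"x": 0,"y": 0,"z": 0,"spin": 0}]}}

```text
time: 7.13
eef_pos: [0.5719, 0.0551, 0.0387]
ee_rot: [-0.488, 0.514, -0.509, 0.489]
ft_force: [0.5, -0.0, 0.1]
gripper_width: -0.0
```

Run:
```python
from h import *
s=sense(); print(s['time'],s['eef_pos'],s['ft_force'])
a=snapshot('scene');b=snapshot('top')
for c in ['scene','top']:
  for n in ['left_wall_hinge','left_wall_edge','right_wall_edge']:
    r=spot_point(c,n); print(n,c,[(np.array(q['xyz']).round(4).tolist(),round(q['conf'],2)) for q in r[:1]])
cv2.imwrite('pics/c.png',cv2.resize(a[160:360,180:440],(520,400)))
```

```text
7.1333 [0.5719 0.0551 0.0387] [ 0.4969 -0.0264  0.0874]
left_wall_hinge scene [([0.583, -0.0477, 0.021], 0.7)]
left_wall_edge scene [([0.5872, 0.0207, 0.0597], 0.95)]
right_wall_edge scene [([0.5743, -0.1936, 0.0985], 0.83)]
left_wall_hinge top [([0.5847, -0.0493, 0.0275], 0.64)]
left_wall_edge top [([0.5888, 0.0201, 0.0652], 0.6)]
right_wall_edge top [([0.5756, -0.1972, 0.1038], 0.84)]
```

View pics/c.png

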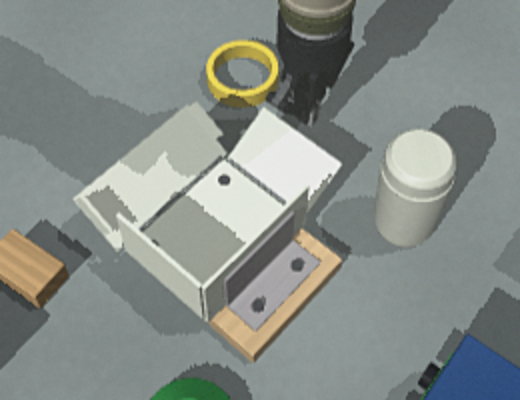

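The right wall stands upright and the finger is outside the left wall's edge at (300,115). Next is the left wall.

{"name": "play_rows", "arguments": {"series": [{"claw": 0,"x": 0.009,"y": 0,"z": 0,"spin": 0},{"claw": 0,"x": 0.007,"y": 0,"z": 0,"spin": 0},{"claw": 0,"x": 0.004,"y": -0.004,"z": 0,"spin": 0},{"claw": 0,"x": 0.005,"y": -0.006,"z": 0,"spin": 0},{"claw": 0,"x": 0.005,"y": -0.006,"z": 0,"spin": 0},{"claw": 0,"x": 0.006,"y": -0.006,"z": 0,"spin": 0},{"claw": 0,"x": 0.006,"y": -0.005,"z": 0,"spin": 0},{"claw": 0,"x": 0,"y": 0,"z": 0,"spin": 0}]}}

```text
time: 8.2
eef_pos: [0.5725, 0.0127, 0.0696]
ee_rot: [-0.487, 0.512, -0.511, 0.49]
ft_force: [0.2, 0.6, -0.4]
gripper_width: 0.0001
```

{"name": "play_rows", "arguments": {"series": [{"claw": 0,"x": 0.007,"y": -0.003,"z": 0,"spin": 0},{"claw": 0,"x": 0.007,"y": -0.003,"z": 0,"spin": 0},{"claw": 0,"x": 0.007,"y": -0.001,"z": 0,"spin": 0},{"claw": 0,"x": 0.007,"y": -0.001,"z": 0,"spin": 0},{"claw": 0,"x": 0.007,"y": 0,"z": 0,"spin": 0},{"claw": 0,"x": 0.005,"y": 0,"z": 0,"spin": 0},{"claw": 0,"x": 0,"y": 0,"z": 0,"spin": 0}]}}

```text
time: 8.78
eef_pos: [0.5696, -0.0272, 0.0755]
ee_rot: [-0.487, 0.513, -0.51, 0.49]
ft_force: [-0.6, -0.2, -1.3]
gripper_width: -0.0
```

Run:
```python
from h import *
s=sense(); print(s['time'],s['eef_pos'],s['ft_force'])
for c in ['scene','top']:
  a=snapshot(c)
  for n in ['left_wall_hinge','left_wall_edge']:
    r=spot_point(c,n); print(n,c,[(np.array(q['xyz']).round(4).tolist(),round(q['conf'],2)) for q in r[:1]])
```

```text
8.7833 [ 0.5696 -0.0272  0.0755] [-0.5639 -0.18   -1.2982]
left_wall_hinge scene [([0.5839, -0.0466, 0.0208], 0.72)]
left_wall_edge scene [([0.5826, -0.045, 0.0935], 0.87)]
left_wall_hinge top []
left_wall_edge top []
```

Left wall is upright. So the ears clear the outside, I'll lean both side walls in by a few degrees, left first and then right.

{"name": "play_rows", "arguments": {"series": [{"claw": 0,"x": 0.003,"y": 0,"z": 0,"spin": 0},{"claw": 0,"x": 0.002,"y": 0,"z": 0,"spin": 0},{"claw": 0,"x": 0,"y": 0,"z": 0,"spin": 0},{"claw": 0,"x": -0.02,"y": 0,"z": 0,"spin": 0},{"claw": 0,"x": -0.02,"y": -0.02,"z": 0,"spin": 0},{"claw": 0,"x": 0,"y": -0.04,"z": 0,"spin": 0},{"claw": 0,"x": 0,"y": -0.04,"z": 0,"spin": 0},{"claw": 0,"x": 0,"y": -0.03,"z": 0,"spin": 0}]}}

```text
time: 9.75
eef_pos: [0.5717, 0.0089, 0.209]
ee_rot: [-0.487, 0.511, -0.51, 0.491]
ft_force: [0.3, 0.1, 0.1]
gripper_width: 0.0
```

Run:
```python
from h import *
s=sense(); print(s['time'],s['eef_pos'],s['ft_force'])
for c in ['scene','top']:
  a=snapshot(c)
  for n in ['left_wall_hinge','left_wall_edge','right_wall_hinge','right_wall_edge','front_wall_edge']:
    r=spot_point(c,n); print(n,c,[(np.array(q['xyz']).round(4).tolist(),round(q['conf'],2)) for q in r[:1]])
```

```text
9.75 [0.5717 0.0089 0.209 ] [0.2986 0.0734 0.1079]
left_wall_hinge scene [([0.5826, -0.0499, 0.0178], 0.79)]
left_wall_edge scene [([0.5823, -0.0476, 0.0943], 0.72)]
right_wall_hinge scene [([0.5754, -0.1933, 0.0288], 0.97)]
right_wall_edge scene [([0.5766, -0.1979, 0.0938], 0.92)]
front_wall_edge scene [([0.4572, -0.1122, 0.062], 0.82)]
left_wall_hinge top [([0.4463, -0.2693, -0.0037], 0.71)]
left_wall_edge top []
right_wall_hinge top [([0.5768, -0.1954, 0.02], 0.91)]
right_wall_edge top [([0.5732, -0.1919, 0.0992], 0.75)]
front_wall_edge top [([0.4609, -0.1106, 0.0643], 0.89)]
```

{"name": "play_rows", "arguments": {"series": [{"claw": 0,"x": 0.035,"y": 0,"z": 0,"spin": 0},{"claw": 0,"x": 0.035,"y": 0,"z": 0,"spin": 0},{"claw": 0,"x": 0.035,"y": 0,"z": 0,"spin": 0},{"claw": 0,"x": 0.035,"y": 0,"z": 0,"spin": 0},{"claw": 0,"x": 0.035,"y": 0,"z": 0,"spin": 0},{"claw": 0,"x": 0.035,"y": 0,"z": 0,"spin": 0},{"claw": 0,"x": 0.035,"y": 0,"z": 0,"spin": 0},{"claw": 0,"x": 0.02,"y": 0,"z": 0,"spin": 0}]}}

```text
time: 11.02
eef_pos: [0.5591, -0.2599, 0.2039]
ee_rot: [-0.487, 0.513, -0.51, 0.489]
ft_force: [0.1, 1.2, 0.1]
gripper_width: 0.0
```

{"name": "play_rows", "arguments": {"series": [{"claw": 0,"x": 0,"y": 0.035,"z": 0,"spin": 0},{"claw": 0,"x": 0,"y": 0.035,"z": 0,"spin": 0},{"claw": 0,"x": 0,"y": 0.035,"z": 0,"spin": 0},{"claw": 0,"x": 0,"y": 0.025,"z": 0,"spin": 0},{"claw": 0,"x": 0,"y": 0,"z": 0,"spin": 0}]}}

```text
time: 11.43
eef_pos: [0.5555, -0.2532, 0.068]
ee_rot: [-0.488, 0.516, -0.506, 0.489]
ft_force: [-1.6, 0.4, -0.1]
gripper_width: -0.0002
```

Inward to y ≈ -0.205, then out and up.

{"name": "play_rows", "arguments": {"series": [{"claw": 0,"x": -0.015,"y": -0.004,"z": 0,"spin": 0},{"claw": 0,"x": -0.015,"y": -0.004,"z": 0,"spin": 0},{"claw": 0,"x": -0.01,"y": 0,"z": 0,"spin": 0},{"claw": 0,"x": -0.005,"y": 0,"z": 0,"spin": 0},{"claw": 0,"x": -0.003,"y": 0,"z": 0,"spin": 0},{"claw": 0,"x": 0,"y": 0,"z": 0,"spin": 0}]}}

```text
time: 11.93
eef_pos: [0.5626, -0.2068, 0.0842]
ee_rot: [-0.488, 0.511, -0.51, 0.491]
ft_force: [0.4, -0.1, 0.9]
gripper_width: 0.0001
```

Run:
```python
from h import *
s=sense(); print(s['time'],s['eef_pos'],s['ft_force'])
for c in ['scene','top']:
  a=snapshot(c)
  for n in ['right_wall_hinge','right_wall_edge']:
    r=spot_point(c,n); print(n,c,[(np.array(q['xyz']).round(4).tolist(),round(q['conf'],2)) for q in r[:1]])
```

```text
11.9333 [ 0.5626 -0.2068  0.0842] [ 0.3862 -0.0618  0.8881]
right_wall_hinge scene [([0.5728, -0.192, 0.0277], 0.96)]
right_wall_edge scene [([0.5707, -0.1911, 0.0981], 0.71)]
right_wall_hinge top []
right_wall_edge top [([0.5767, -0.1914, 0.0999], 0.68)]
```

{"name": "play_rows", "arguments": {"series": [{"claw": 0,"x": 0.02,"y": 0,"z": 0,"spin": 0},{"claw": 0,"x": 0.02,"y": -0.02,"z": 0,"spin": 0},{"claw": 0,"x": 0,"y": -0.04,"z": 0,"spin": 0},{"claw": 0,"x": 0,"y": -0.04,"z": 0,"spin": 0},{"claw": 0,"x": 0,"y": -0.02,"z": 0,"spin": 0},{"claw": 0,"x": -0.02,"y": 0,"z": -0.025,"spin": 0},{"claw": 0,"x": -0.022,"y": 0,"z": -0.027,"spin": 0},{"claw": 0,"x": -0.022,"y": 0,"z": -0.027,"spin": 0}]}}

```text
time: 12.9
eef_pos: [0.4833, -0.181, 0.2029]
ee_rot: [-0.487, 0.512, -0.51, 0.49]
ft_force: [0.2, 0.6, 1.2]
gripper_width: -0.0
```

{"name": "play_rows", "arguments": {"series": [{"claw": 0,"x": -0.022,"y": 0,"z": -0.027,"spin": 0},{"claw": 0,"x": -0.022,"y": 0,"z": -0.027,"spin": 0},{"claw": 0,"x": -0.022,"y": 0,"z": -0.027,"spin": 0},{"claw": 0,"x": 0,"y": 0,"z": 0,"spin": 0},{"claw": 0,"x": 0,"y": 0,"z": 0,"spin": 0}]}}

```text
time: 13.32
eef_pos: [0.4046, -0.1104, 0.2035]
ee_rot: [-0.488, 0.512, -0.509, 0.49]
ft_force: [-0.1, -0.9, 1.0]
gripper_width: 0.0001
```

Run:
```python
from h import *
s=sense(); print(s['time'],s['eef_pos'],s['ft_force'])
for c in ['scene','top']:
  a=snapshot(c)
  for n in ['left_wall_hinge','left_wall_edge','right_wall_hinge','right_wall_edge','front_wall_hinge','front_wall_edge','tape_roll','wood_block']:
    r=spot_point(c,n); print(n,c,[(np.array(q['xyz']).round(4).tolist(),round(q['conf'],2)) for q in r[:1]])
  if c=='top': cv2.imwrite('pics/d.png',cv2.resize(a[140:260,280:460],(720,480)))
```

```text
13.3167 [ 0.4046 -0.1104  0.2035] [-0.0566 -0.9199  1.0244]
left_wall_hinge scene [([0.5845, -0.0481, 0.0186], 0.62)]
left_wall_edge scene [([0.582, -0.0499, 0.0975], 0.76)]
right_wall_hinge scene [([0.5778, -0.1971, 0.0266], 0.58)]
right_wall_edge scene [([0.5758, -0.1919, 0.0963], 0.82)]
front_wall_hinge scene [([0.5228, -0.114, 0.0205], 0.93)]
front_wall_edge scene [([0.4588, -0.1073, 0.0635], 0.92)]
tape_roll scene [([0.4591, 0.0775, -0.0018], 0.77)]
wood_block scene [([0.4457, -0.269, 0.0023], 0.7)]
left_wall_hinge top [([0.586, -0.0468, 0.0287], 0.79)]
left_wall_edge top [([0.585, -0.0484, 0.1014], 0.74)]
right_wall_hinge top []
right_wall_edge top [([0.5744, -0.1892, 0.1017], 0.93)]
front_wall_hinge top [([0.5239, -0.1176, 0.0285], 0.88)]
front_wall_edge top [([0.4583, -0.1129, 0.0612], 0.88)]
tape_roll top [([0.4578, 0.0754, -0.0001], 0.84)]
wood_block top []
```

View pics/d.png

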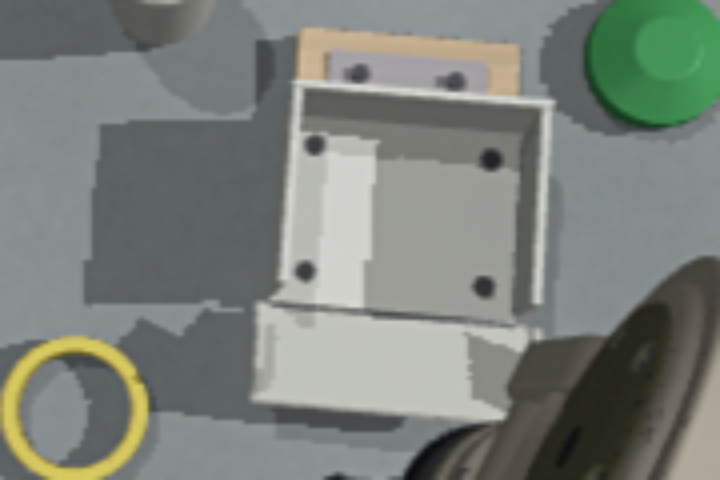

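Both side walls stand upright, leaning in very slightly. The ears sit outboard of them, at x of about 258 and 540 px, and both bystanders are where they were. Now the front wall.

{"name": "play_rows", "arguments": {"series": [{"claw": 0,"x": 0,"y": 0.03,"z": 0,"spin": 0},{"claw": 0,"x": 0,"y": 0.035,"z": 0,"spin": 0},{"claw": 0,"x": 0,"y": 0.035,"z": 0,"spin": 0},{"claw": 0,"x": 0,"y": 0.035,"z": 0,"spin": 0},{"claw": 0,"x": 0,"y": 0.028,"z": 0,"spin": 0},{"claw": 0,"x": 0,"y": 0,"z": 0.01,"spin": 0},{"claw": 0,"x": 0,"y": 0,"z": 0.01,"spin": 0},{"claw": 0,"x": 0,"y": 0,"z": 0,"spin": 0}]}}

```text
time: 14.88
eef_pos: [0.4301, -0.1126, 0.0422]
ee_rot: [0.487, -0.511, 0.511, -0.491]
ft_force: [0.8, -0.5, 0.8]
gripper_width: -0.0001
```

{"name": "play_rows", "arguments": {"series": [{"claw": 0,"x": 0,"y": 0,"z": 0.006,"spin": 0},{"claw": 0,"x": 0,"y": 0,"z": 0.006,"spin": 0},{"claw": 0,"x": 0,"y": -0.004,"z": 0.004,"spin": 0},{"claw": 0,"x": 0,"y": -0.006,"z": 0.005,"spin": 0},{"claw": 0,"x": 0,"y": -0.006,"z": 0.005,"spin": 0},{"claw": 0,"x": 0,"y": -0.006,"z": 0.006,"spin": 0},{"claw": 0,"x": 0,"y": -0.005,"z": 0.006,"spin": 0},{"claw": 0,"x": 0,"y": 0,"z": 0,"spin": 0}]}}

```text
time: 15.55
eef_pos: [0.4658, -0.1136, 0.069]
ee_rot: [-0.487, 0.511, -0.51, 0.491]
ft_force: [-1.4, 0.2, 1.9]
gripper_width: -0.0003
```

Run:
```python
from h import *
s=sense(); print(s['time'],s['eef_pos'],s['ft_force'])
for c in ['scene','top']:
  a=snapshot(c)
  for n in ['front_wall_hinge','front_wall_edge']:
    r=spot_point(c,n); print(n,c,[(np.array(q['xyz']).round(4).tolist(),round(q['conf'],2)) for q in r[:1]])
  if c=='scene': cv2.imwrite('pics/e.png',cv2.resize(a[180:340,180:380],(600,480)))
```

```text
15.55 [ 0.4658 -0.1136  0.069 ] [-1.4349  0.2359  1.9313]
front_wall_hinge scene [([0.5196, -0.1105, 0.0208], 0.8)]
front_wall_edge scene [([0.4791, -0.1106, 0.0834], 0.77)]
front_wall_hinge top [([0.5238, -0.1177, 0.0284], 0.63)]
front_wall_edge top [([0.4774, -0.1126, 0.0888], 0.59)]
```

View pics/e.png

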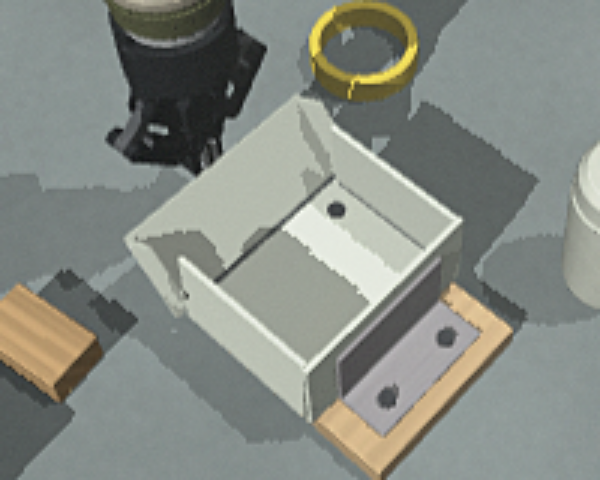

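The front wall is at about 55° and the right ear, at (165,280), passes outside the right wall. I continue.

{"name": "play_rows", "arguments": {"series": [{"claw": 0,"x": 0,"y": -0.004,"z": 0.006,"spin": 0},{"claw": 0,"x": 0,"y": -0.003,"z": 0.006,"spin": 0},{"claw": 0,"x": 0,"y": -0.002,"z": 0.006,"spin": 0},{"claw": 0,"x": 0,"y": -0.001,"z": 0.006,"spin": 0},{"claw": 0,"x": 0,"y": 0,"z": 0.006,"spin": 0},{"claw": 0,"x": 0,"y": 0,"z": 0.006,"spin": 0},{"claw": 0,"x": 0,"y": 0,"z": 0.005,"spin": 0},{"claw": 0,"x": 0,"y": 0,"z": 0,"spin": 0}]}}

```text
time: 16.52
eef_pos: [0.5062, -0.1151, 0.0772]
ee_rot: [-0.487, 0.512, -0.51, 0.491]
ft_force: [-0.4, -0.2, 0.0]
gripper_width: 0.0002
```

Run:
```python
from h import *
s=sense(); print(s['time'],s['eef_pos'],s['ft_force'])
for c in ['scene','top']:
  a=snapshot(c)
  for n in ['front_wall_hinge','front_wall_edge','left_wall_edge','right_wall_edge']:
    r=spot_point(c,n); print(n,c,[(np.array(q['xyz']).round(4).tolist(),round(q['conf'],2)) for q in r[:1]])
  if c=='scene': cv2.imwrite('pics/f.png',cv2.resize(a[180:340,180:380],(600,480)))
```

```text
16.5167 [ 0.5062 -0.1151  0.0772] [-0.3807 -0.1817  0.0099]
front_wall_hinge scene [([0.522, -0.1144, 0.0244], 0.83)]
front_wall_edge scene [([0.5201, -0.1136, 0.1009], 0.57)]
left_wall_edge scene [([0.5798, -0.0484, 0.0951], 0.76)]
right_wall_edge scene [([0.5746, -0.1909, 0.0964], 0.6)]
front_wall_hinge top []
front_wall_edge top [([0.5829, -0.1208, -0.0003], 0.15)]
left_wall_edge top [([0.5894, -0.0466, 0.0993], 0.5)]
right_wall_edge top []
```

View pics/f.png

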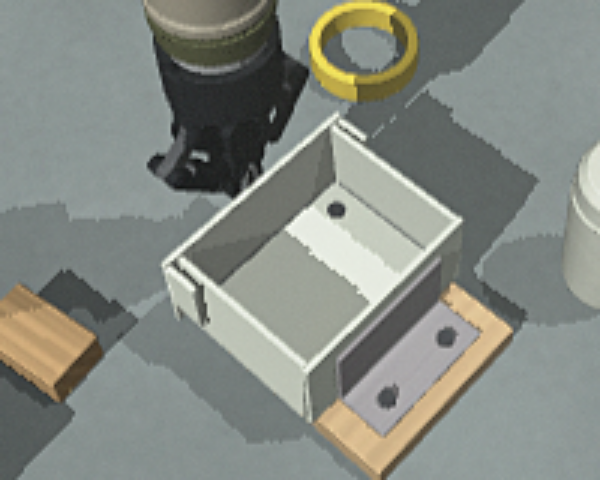

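All three walls are up and both ears lap outside. I retract and check once more.

{"name": "play_rows", "arguments": {"series": [{"claw": 0,"x": 0,"y": 0,"z": -0.015,"spin": 0},{"claw": 0,"x": 0,"y": 0,"z": -0.025,"spin": 0},{"claw": 0,"x": 0,"y": 0,"z": -0.03,"spin": 0},{"claw": 0,"x": 0,"y": -0.03,"z": -0.02,"spin": 0},{"claw": 0,"x": 0,"y": -0.04,"z": 0,"spin": 0},{"claw": 0,"x": 0,"y": -0.04,"z": 0,"spin": 0},{"claw": 0,"x": 0,"y": 0,"z": 0,"spin": 0},{"claw": 0,"x": 0,"y": 0,"z": 0,"spin": 0}]}}

```text
time: 17.68
eef_pos: [0.4165, -0.1125, 0.19]
ee_rot: [0.487, -0.51, 0.512, -0.491]
ft_force: [-0.7, -0.2, -0.4]
gripper_width: -0.0001
```

Run:
```python
from h import *
s=sense(); print(s['time'],s['eef_pos'],s['ft_force'])
for c in ['scene','top']:
  a=snapshot(c)
  for n in ['front_wall_hinge','front_wall_edge','left_wall_hinge','left_wall_edge','right_wall_hinge','right_wall_edge','tape_roll','wood_block']:
    r=spot_point(c,n); print(n,c,[(np.array(q['xyz']).round(4).tolist(),round(q['conf'],2)) for q in r[:1]])
  if c=='top': cv2.imwrite('pics/g.png',cv2.resize(a[140:260,280:460],(720,480)))
```

```text
17.6833 [ 0.4165 -0.1125  0.19  ] [-0.741  -0.2144 -0.381 ]
front_wall_hinge scene [([0.5206, -0.1147, 0.0218], 0.6)]
front_wall_edge scene [([0.5181, -0.1167, 0.0977], 0.94)]
left_wall_hinge scene [([0.5863, -0.0489, 0.0205], 0.97)]
left_wall_edge scene [([0.5843, -0.0478, 0.0943], 0.97)]
right_wall_hinge scene [([0.5771, -0.1958, 0.0278], 0.66)]
right_wall_edge scene [([0.5761, -0.1924, 0.099], 0.61)]
tape_roll scene [([0.4569, 0.0788, -0.0007], 0.81)]
wood_block scene [([0.4463, -0.2703, -0.0004], 0.81)]
front_wall_hinge top [([0.5253, -0.1162, 0.0268], 0.69)]
front_wall_edge top [([0.5194, -0.1159, 0.0999], 0.85)]
left_wall_hinge top [([0.5841, -0.0475, 0.0283], 0.53)]
left_wall_edge top [([0.5857, -0.044, 0.098], 0.64)]
right_wall_hinge top [([0.5772, -0.1936, 0.0212], 0.58)]
right_wall_edge top [([0.5749, -0.1932, 0.0998], 0.64)]
tape_roll top [([0.4593, 0.0764, -0.0011], 0.7)]
wood_block top []
```

View pics/g.png

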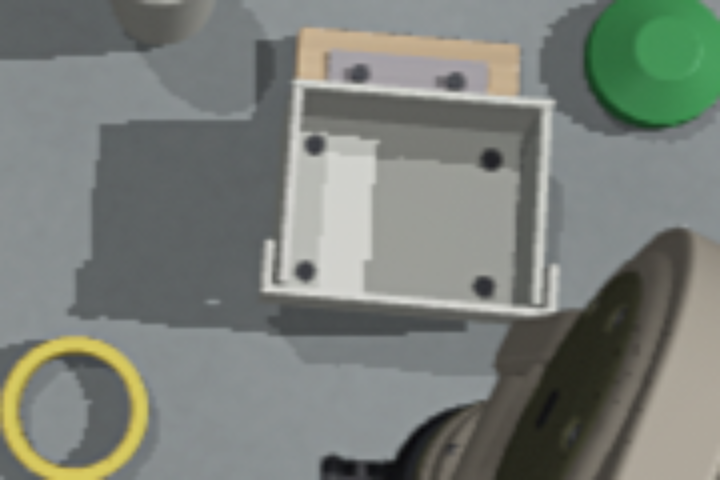

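The top view shows a closed, square tray: ears outside both side walls at (268,265) and (553,285), every wall within about 3 mm of upright over 75 mm, and the robot clear.

```bash
python3 -c "
from plant import *
print(close_job(), sense()['time'])"
```

```text
the job is handed in; nothing more can be done
the job is handed in; nothing more can be done
```

The tray is folded and the job is handed in, at about 17.7 s on the robot's clock. I pushed up the right and left walls first, leaned both in slightly so the ears would clear, and then raised the front wall.

**Walls:** The last checks put all three walls close to upright, their free edges about 0 to 6 mm from their creases in plan (within about 5° of upright, where 12° is allowed). The ears lap outside both side walls.

**Bystanders:** Neither the tape roll nor the wooden block showed any shift beyond the roughly 4 mm measuring noise. The top camera did not report the block in the final check, so its position there rests on the scene camera alone.

**Robot:** The gripper was clear of everything, at z = 0.19 m. Every wrist force reading I took was under about 3 N.

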